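# Put the dried edging strips away, each in its own cradle

## Robot

A 6-joint arm with a two-finger parallel gripper is mounted at the origin on a cart in front of the work surface, level with it; the furniture and walls round the work are solid. World frame = base frame: x ahead of the robot, y to its left, z up, the work surface at z = 0. Lengths are in m, angles in degrees, forces in N, time in s.
With the tool pointing down it reaches from about 0.375 to 0.9 m from the base axis. Payload 3.1 kg.
Tool frame: the origin (TCP) lies midway between the tips of the shut fingers; the grasp point (between the pads) lies 19 mm behind it; z points along the fingers, y is the line along which they close (so a half turn about z gives the same grasp; the last joint's range is limited). The gripper opens to 87 mm and grips with 3 to 60 N. Pads are 19 mm wide; open, the fingers measure 117 mm over their backs; the gripper's body (75 mm by 190 mm) begins 51 mm behind the grasp point.
Start: joints at [-84.769, 30.224, 82.088, -0, 67.689, -10.227], TCP at [0.167, -0.602, 0.223] pointing down, gripper open.
Joint ranges: [-176.69, 176.69], [-43.24, 126.21], [12.49, 139.97], [-82, 262], [0, 151.66], [-163.58, 163.58]. Speed limits (degrees/s): [159.86, 159.86, 180, 180, 180, 180].

## Interface

Orientations are given as a 3x3 rotation matrix whose columns are the frame's x, y, z axes.
In Python, from rig import read_state, optics, bot gives the robot as it stands. The module is installed in compiled form; this text tells all that it offers.
- The arm moves only by the tool send_rows, never from a script. Its argument "commands" is a list of rows, each a list of 7 numbers: the turn, a rotation vector about the tool's x, y, z in units of 5 degrees (1.0 is 5 degrees), then the shift along the tool's x, y, z in units of 30 mm (1.0 is 30 mm), then the opening, from 0 (shut) to 1 (fully open). In form: [[rx, ry, rz, tx, ty, tz, gripper], ...]. A call has 1 to 20 rows; each row is the pose to reach, as a shift and turn from the pose commanded when the call began, along the tool's axes at that moment; what a row does not reach only later rows make up. A row lasts 1/12 s, in which the tool goes at most 41.7 mm and 7.16 degrees, less where a joint would pass 70% of its speed; a pose out of reach is approached as far as the arm can. A call with a gripper value outside its range is refused whole. The fingers move at their own pace and stop on an object; the grip force is fixed at half the most. Time passes only in rows, so rows that repeat a pose let the fingers close. It gives the time, the measured TCP pose, the force, the opening and the grip force at its end, in the units of the state.
- read_state(): the state, without advancing time (a new reading comes with each control period).
- optics.capture(name): name is "side" or "top"; returns a dict with "image" (420x560x3 uint8, blue, green, red), "intrinsics" (3x3 intrinsics, pixels), "k1" (the pictures are not rectified: a ray, as slopes to the right and down, at radius r is drawn at 1 + k1 r^2 times it, then the intrinsics apply), "extrinsics" (4x4, takes a point from world to camera coordinates). Camera axes: x right, y down, z forward; pixel columns grow to the right and rows downward; lengths in m; the calibration is good to about 2 mm. A picture is of the moment at which its call begins. There is no depth.
- bot.hand_in(): hands the job in; it is judged then, once.
The state is a dict: "time_s": time; "joint_positions": joint angles; "qvel": joint speeds; "tau": joint torques, N m; "position": TCP position; "tcp_rot": TCP orientation; "force": force on the tool from outside, world axes, zero at the start; "moment": the same for the moment, N m; "opening": opening from 0.0 (shut) to 1.0 (fully open); "grasp_force": force on a finger pad.
Only numpy, scipy, OpenCV 4.12 (cv2) and the standard library are available. Lean on these libraries where they do the work, as an engineer would, in place of code of your own. Each camera call takes 0.05 s, during which the arm holds its last target. There are 200 camera calls.

## Task

The painted metal edging strips have dried: move the row from the drying rack to the storage rack, seating the long red, the yellow and the blue strip each fully down in the cradle made for its length, open side of the V up. Nest the short red offcut into the long red strip, V in V, with neither end sticking out past the strip's ends. Do not knock over the two paint bottles.

Things in the scene. Friction and masses are not known exactly. Their poses are not given: they have to be found in the camera images.
- strip_long: Long red edging strip, 156 mm long, aluminium angle. V section, open side up: two legs 25 mm wide, 4 mm thick, at 90 degrees; 35 mm wide over the leg tips, 18 mm high. Origin: mid-length, on the bottom edge of the V; x along its length, z up. The leg tips lie 17.7 mm above the origin and 17.7 mm to either side. It starts in one of the four notches of the drying rack.
- strip_middle: Yellow edging strip, 120 mm long; same V section and axes as the long red strip; starts in the drying rack.
- strip_short: Blue edging strip, 84 mm long; same V section and axes as the long red strip; starts in the drying rack.
- offcut: Short red offcut, 70 mm long, with one bare sawn end; same V section and axes as the long red strip; starts in the drying rack. Nested in the long strip, its origin is 5.7 mm above the long strip's origin.
- drying_rack: Pale wooden drying rack, fixed: two notched rails 284 mm long and 8 mm thick, 48 mm apart (centre to centre, 40 mm clear between them), 47 mm high. Four V notches in each rail, 68 mm apart, hold the strips in a row along y, each lying along x. Origin: centre of the underside, on the table; the notch bottoms are 36 mm above it.
- cradle_long: Cradle for the long red strip: pale wooden insert on the brown board (its top 24 mm above the table), fixed. Base 190 x 56 x 8 mm, two V-notched boards 132 mm apart (centres; 8 mm thick), end stops 34 mm high, 176 mm clear between. Origin: centre of the base's underside; x along the strip, z up. Seated strip's origin: 24 mm above. Shorter strips fall through, longer ones ride on the stops.
- cradle_middle: Cradle for the yellow strip: pale wooden insert on the brown board (its top 24 mm above the table), fixed. Base 154 x 56 x 8 mm, two V-notched boards 96 mm apart (centres; 8 mm thick), end stops 34 mm high, 140 mm clear between. Origin: centre of the base's underside; x along the strip, z up. Seated strip's origin: 24 mm above. Shorter strips fall through, longer ones ride on the stops.
- cradle_short: Cradle for the blue strip: pale wooden insert on the brown board (its top 24 mm above the table), fixed. Base 118 x 56 x 8 mm, two V-notched boards 60 mm apart (centres; 8 mm thick), end stops 34 mm high, 104 mm clear between. Origin: centre of the base's underside; x along the strip, z up. Seated strip's origin: 24 mm above. Shorter strips fall through, longer ones ride on the stops.
- red_bottle: Red paint bottle with a black cap, 43 mm across, 114 mm high, standing loose behind the drying rack. Origin: centre of its underside. Must stay standing.
- white_bottle: White paint bottle with a black cap, 43 mm across, 109 mm high, standing loose behind the drying rack. Origin: centre of its underside. Must stay standing.

How it is judged:
By the outcome, as a careful person would: the job done as asked, in the order asked, and still so for the second after the job is handed in, with the robot touching nothing.
It also fails if it takes over 112 s, if anything falls off the work surface, if the arm or the gripper's body presses on something with over 40 N, if the wrist force passes 120 N, or if a joint passes its speed limit or range.

## Working session

There is one attempt and no reset: what is moved stays moved. The work goes in short steps, Python scripts to look and compute and a tool call to move; the robot and the scene stay as the last step left them, time stands still between calls to the robot, and variables do not carry over. Pictures are saved under pics/ and viewed, at most 14 in all, crops included, and the job is handed in when it is done.

Besides the shell and the picture viewer there is one more tool, called after "Emit:" as name([rows], argument=value, ...), one row to a line, values as JSON. send_rows: Moves the arm, as the interface text tells. Its arguments: {"type":"object","properties":{"commands":{"type":"array","items":{"type":"array","items":{"type":"number"}}}},"required":["commands"]}

```bash
mkdir -p pics
cat > h.py <<'E'
import numpy as np, cv2
from rig import read_state, optics, bot
def ray(c,uv):
    K=np.array(c["intrinsics"]);T=np.array(c["extrinsics"])
    p=cv2.undistortPoints(np.array(uv,float).reshape(-1,1,2),K,np.array([c["k1"],0,0,0,0.]))[:,0]
    d=np.c_[p,np.ones(len(p))]@T[:3,:3]
    return -T[:3,:3].T@T[:3,3],d
def onplane(c,uv,z):
    o,d=ray(c,uv); return o+d*((z-o[2])/d[:,2])[:,None]
def proj(c,P):
    K=np.array(c["intrinsics"]);T=np.array(c["extrinsics"])
    r=cv2.Rodrigues(T[:3,:3])[0]
    return cv2.projectPoints(np.array(P,float).reshape(-1,1,3),r,T[:3,3],K,np.array([c["k1"],0,0,0,0.]))[0][:,0]
E
python3 - <<'E'
from h import *
for n in("top","side"):
    c=optics.capture(n);cv2.imwrite(f"pics/{n}0.png",c["image"]);np.save(n+"0.npy",c,allow_pickle=True)
    T=c["extrinsics"];print(n,np.round(-T[:3,:3].T@T[:3,3],3),np.round(T[:3,:3],2).tolist(),c["intrinsics"][0][0],c["k1"])
s=read_state();print(np.round(s["position"],4),np.round(s["tcp_rot"],3).tolist(),s["opening"],s["time_s"])
E
```

```text
top [0.451 0.012 1.18 ] [[0.02, -1.0, 0.03], [-1.0, -0.02, -0.08], [0.08, -0.03, -1.0]] 405.18045934720004 -0.09091066555833989
side [0.477 0.802 0.459] [[-1.0, -0.07, 0.02], [-0.05, 0.45, -0.89], [0.05, -0.89, -0.45]] 428.0286573501819 -0.00755238952899506
[ 0.1665 -0.6017  0.2217] [[0.964, 0.267, -0.0], [0.267, -0.964, 0.002], [0.0, -0.002, -1.0]] 0.9991763890069129 0.1
```

View pics/top0.png

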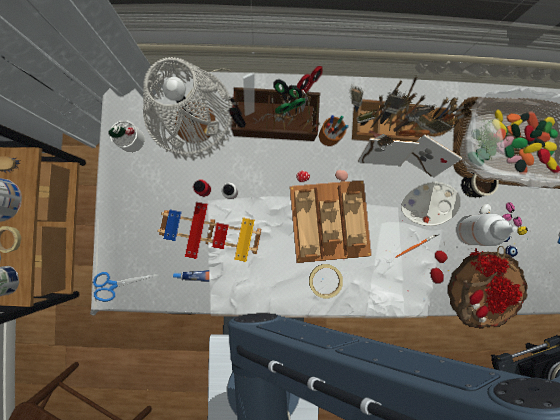

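View pics/side0.png

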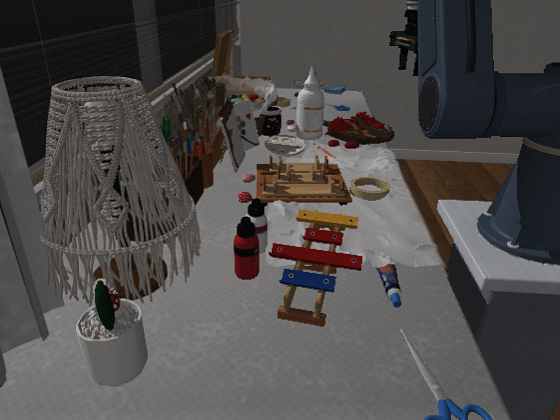

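The top view shows the rack with blue (172,225), long red (197,230), offcut (220,235) and yellow (245,240). The bottles are at (203,187) and (230,190), and the board with three cradles is at (330,222). Next I'll zoom in and extract the strip contours.

Run:
```python
from h import *
c=np.load("top0.npy",allow_pickle=True).item();im=c["image"]
cv2.imwrite("pics/crop_b.png",cv2.resize(im[170:272,282:380],None,fx=5.8,fy=5.8,interpolation=cv2.INTER_CUBIC))
cv2.imwrite("pics/crop_r.png",cv2.resize(im[170:272,150:272],None,fx=5.8,fy=5.8,interpolation=cv2.INTER_CUBIC))
hsv=cv2.cvtColor(im,cv2.COLOR_BGR2HSV)
M={"red":cv2.inRange(hsv,(0,150,70),(6,255,255))|cv2.inRange(hsv,(172,150,70),(180,255,255)),"yel":cv2.inRange(hsv,(20,150,110),(32,255,255)),"blu":cv2.inRange(hsv,(105,120,50),(125,255,255))}
for n,m in M.items():
    m[:, :150]=0;m[:,275:]=0;m[:170]=0;m[272:]=0
    for k in cv2.findContours(m,0,1)[0]:
        if cv2.contourArea(k)<60: continue
        r=cv2.minAreaRect(k);b=cv2.boxPoints(r);P=onplane(c,b,.036+.016)
        ce=onplane(c,[r[0]],.036+.0177)[0]
        e=[P[1]-P[0],P[2]-P[1]];e=sorted(e,key=np.linalg.norm)
        print(n,np.round(r[0],1),np.round(ce,4),[round(float(np.linalg.norm(x)),4) for x in e],np.degrees(np.arctan2(e[1][1],e[1][0])))
```

```text
red [219.8 235.7] [0.4396 0.1311 0.0537] [0.0326, 0.0672] -8.902959664685039
red [195.8 230.1] [0.4535 0.1979 0.0537] [0.0321, 0.1529] -9.962064834754772
yel [244.  239.5] [0.4307 0.0638 0.0537] [0.0332, 0.1164] -9.807413539703447
blu [171.8 225.1] [0.4658 0.265  0.0537] [0.0335, 0.081] -9.746951805698325
```

View pics/crop_b.png

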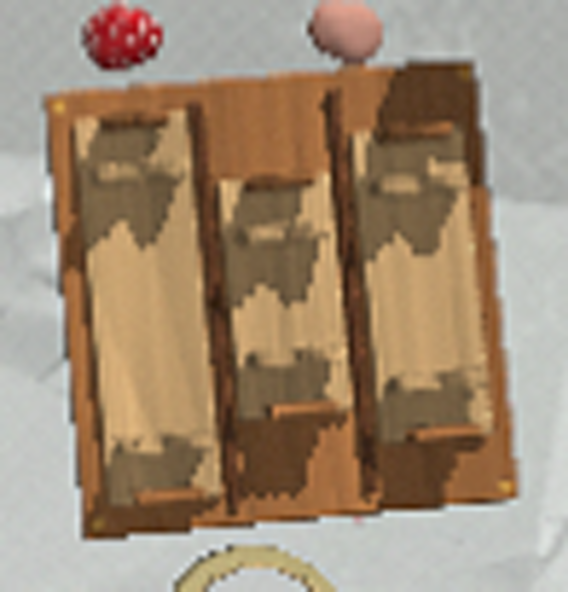

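View pics/crop_r.png

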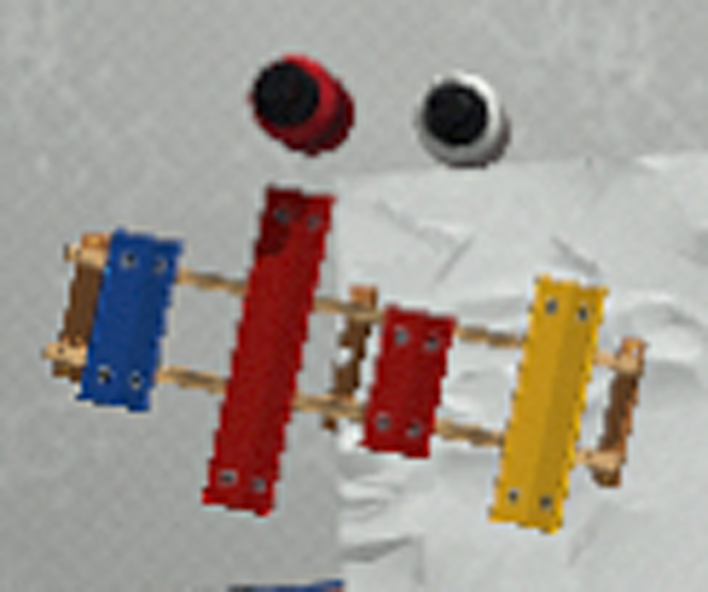

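The strips are V-down in their notches. On the board, the left cradle is the long one, the middle is the short one and the right is the yellow one. The blue-strip pixels and cradle corners are clear, so I'll compute the cradle and bottle positions.

```bash
cat >> h.py <<'E'
def move(p,yaw):
    s=read_state();R=np.array(s["tcp_rot"]);y=np.radians(yaw)
    G=np.array([[np.cos(y),np.sin(y),0],[np.sin(y),-np.cos(y),0],[0,0,-1]])
    rv=cv2.Rodrigues(R.T@G)[0].ravel()
    print(np.round(np.degrees(rv)/5,2),np.round(R.T@(np.array(p)-s["position"])/.03,2))
E
python3 - <<'E'
from h import *
c=np.load("top0.npy",allow_pickle=True).item()
f=lambda q:np.array(q)/5.8-.4+[282,170]
Q={"long":([(75,118),(190,108),(220,495),(105,510)],[(135,122),(172,495)]),
"short":([(217,183),(330,173),(350,410),(238,418)],[(278,183),(307,410)]),
"mid":([(352,130),(460,125),(492,435),(380,445)],[(418,130),(448,433)])}
for n,(b,s) in Q.items():
    B=onplane(c,f(b),.032);S=onplane(c,f(s),.058)
    v=S[0]-S[1];w=(B[0]+B[1]-B[2]-B[3])/2
    print(n,np.round(B.mean(0),4),np.linalg.norm(w),np.degrees(np.arctan2(w[1],w[0])),"|",np.round(S.mean(0),4),np.linalg.norm(v),np.degrees(np.arctan2(v[1],v[0])))
g=lambda q:np.array(q)/5.8-.4+[150,170]
print(np.round(onplane(c,g([(285,95),(455,110)]),.112),3))
B=onplane(c,f([(47,97),(472,62),(518,497),(83,537)]),.024)
for i in range(4):
    e=B[(i+1)%4]-B[i];print(np.linalg.norm(e).round(3),np.degrees(np.arctan2(e[1],e[0])).round(2))
move([.45,-.25,.22],-9.8)
E
```

```text
long [ 0.4821 -0.1126  0.032 ] 0.19118227023969112 5.329985710916113 | [ 0.4811 -0.1126  0.058 ] 0.17925743093223573 6.588430801207851
short [ 0.489  -0.1797  0.032 ] 0.11625267100311744 5.67569205219995 | [ 0.488  -0.1795  0.058 ] 0.10973706165183583 8.003512199585714
mid [ 0.4966 -0.2479  0.032 ] 0.15468192268670453 5.986742309447471 | [ 0.4967 -0.2478  0.058 ] 0.14667297472013785 6.137852318562065
[[0.57  0.185 0.112]
 [0.565 0.107 0.112]]
0.214 -83.82
0.218 -173.57
0.217 96.08
0.217 5.74
[-0.02  0.    5.05] [12.23 -8.78  0.08]
```

Emit:
send_rows([
  [0,0,1,3,-2.2,0,0.6],
  [0,0,2,6,-4.4,0,0.6],
  [0,0,3,9,-6.6,0,0.6],
  [0,0,4,11,-8,0,0.6],
  [0,0,5.05,12.2,-8.8,0,0.6],
  [0,0,5.05,12.2,-8.8,0,0.6],
  [0,0,5.05,12.2,-8.8,0,0.6],
  [0,0,5.05,12.2,-8.8,0,0.6],
  [0,0,5.05,12.2,-8.8,0,0.6],
  [0,0,5.05,12.2,-8.8,0,0.6],
  [0,0,5.05,12.2,-8.8,0,0.6],
  [0,0,5.05,12.2,-8.8,0,0.6],
  [0,0,5.05,12.2,-8.8,0,0.6],
  [0,0,5.05,12.2,-8.8,0,0.6],
])

```text
time_s: 1.27
position: [0.4487, -0.2504, 0.2223]
tcp_rot: [[0.986, -0.169, -0.001], [-0.169, -0.986, -0.0], [-0.001, 0.0, -1.0]]
force: [1.1, -1.1, -1.1]
opening: 0.605
grasp_force: 0.0
```

Run:
```python
from h import *
move([.4565,.1974,.16],-9.8);print(read_state()["position"],read_state()["opening"])
```

```text
[0.   0.01 0.01] [ -2.27 -14.76   2.08]
[ 0.44873186 -0.25044693  0.22230449] 0.6052823574729238
```

Emit:
send_rows([
  [0,0,0,-2.27,-14.76,2,0.6],
  [0,0,0,-2.27,-14.76,2,0.6],
  [0,0,0,-2.27,-14.76,2,0.6],
  [0,0,0,-2.27,-14.76,2,0.6],
  [0,0,0,-2.27,-14.76,2,0.6],
  [0,0,0,-2.27,-14.76,2,0.6],
  [0,0,0,-2.27,-14.76,2,0.6],
  [0,0,0,-2.27,-14.76,2,0.6],
  [0,0,0,-2.27,-14.76,2,0.6],
  [0,0,0,-2.27,-14.76,2,0.6],
  [0,0,0,-2.27,-14.76,2,0.6],
  [0,0,0,-2.27,-14.76,2,0.6],
  [0,0,0,-2.27,-14.76,2,0.6],
  [0,0,0,-2.27,-14.76,2,0.6],
  [0,0,0,-2.27,-14.76,2,0.6],
  [0,0,0,-2.27,-14.76,2,0.6],
])

```text
time_s: 2.6
position: [0.4577, 0.1957, 0.1627]
tcp_rot: [[0.985, -0.173, 0.0], [-0.173, -0.985, -0.0], [0.0, 0.0, -1.0]]
force: [0.6, -0.3, 0.1]
opening: 0.599
grasp_force: 0.0
```

Run:
```python
from h import *
move([.4565,.1974,.042],-9.8)
c=optics.capture("side");cv2.imwrite("pics/s1.png",cv2.resize(c["image"][150:350,200:420],None,fx=2.8,fy=2.8))
```

```text
[ 0.   -0.   -0.04] [-0.05 -0.05  4.02]
```

View pics/s1.png

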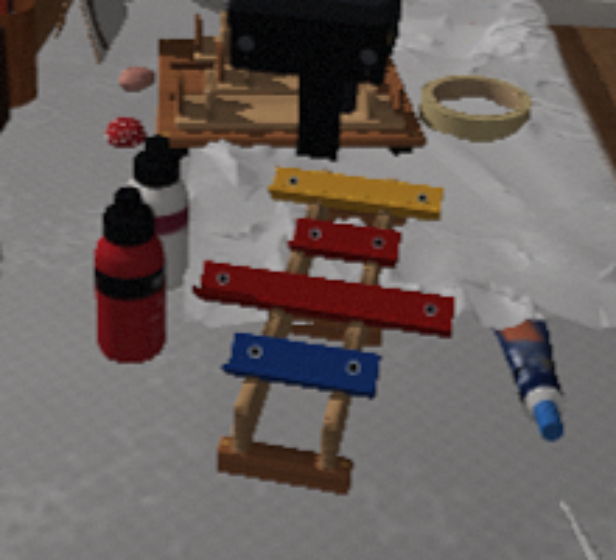

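The side view shows the strips V-up, the crossbars low, and the finger (318,150) roughly above mid-strip (327,298). I'll descend.

Emit:
send_rows([
  [0,0,0,-0.05,-0.05,1,0.6],
  [0,0,0,-0.05,-0.05,1.5,0.6],
  [0,0,0,-0.05,-0.05,2,0.6],
  [0,0,0,-0.05,-0.05,2.5,0.6],
  [0,0,0,-0.05,-0.05,3,0.6],
  [0,0,0,-0.05,-0.05,3.4,0.6],
  [0,0,0,-0.05,-0.05,3.7,0.6],
  [0,0,0,-0.05,-0.05,4,0.6],
  [0,0,0,-0.05,-0.05,4,0.6],
  [0,0,0,-0.05,-0.05,4,0.45],
  [0,0,0,-0.05,-0.05,4,0.4],
  [0,0,0,-0.05,-0.05,4,0.3],
  [0,0,0,-0.05,-0.05,4,0.2],
  [0,0,0,-0.05,-0.05,4,0.1],
  [0,0,0,-0.05,-0.05,4,0],
  [0,0,0,-0.05,-0.05,4,0],
  [0,0,0,-0.05,-0.05,4,0],
  [0,0,0,-0.05,-0.05,4,0],
])

```text
time_s: 4.15
position: [0.4557, 0.197, 0.0435]
tcp_rot: [[0.986, -0.167, -0.001], [-0.167, -0.986, -0.004], [-0.0, 0.004, -1.0]]
force: [-0.3, -10.8, 5.3]
opening: 0.372
grasp_force: 30.0
```

Emit:
send_rows([
  [0,0,0,0,0,-0.2,0],
  [0,0,0,0,0,-0.5,0],
  [0,0,0,0,0,-0.8,0],
  [0,0,0,0,0,-1.2,0],
  [0,0,0,0,0,-1.7,0],
  [0,0,0,0,0,-2.2,0],
  [0,0,0,0,0,-2.7,0],
  [0,0,0,0,0,-3.2,0],
  [0,0,0,0,0,-3.7,0],
  [0,0,0,0,0,-4,0],
  [0,0,0,0,0,-4,0],
])

```text
time_s: 5.07
position: [0.4574, 0.2, 0.1651]
tcp_rot: [[0.986, -0.17, 0.006], [-0.17, -0.986, 0.001], [0.005, -0.002, -1.0]]
force: [0.2, 0.2, -1.7]
opening: 0.376
grasp_force: 30.0
```

Run:
```python
from h import *
c=optics.capture("side");cv2.imwrite("pics/s2.png",cv2.resize(c["image"][110:350,200:420],None,fx=2.5,fy=2.5))
print(read_state()["grasp_force"],read_state()["opening"])
y=np.radians(6.1);move(np.array([.4815,-.1126,.16])+.003*np.array([np.cos(y),np.sin(y),0]),6.1)
```

```text
29.993636906147003 0.38017838307999646
[-0.01 -0.04 -3.17] [ 2.68 10.09  0.12]
```

View pics/s2.png

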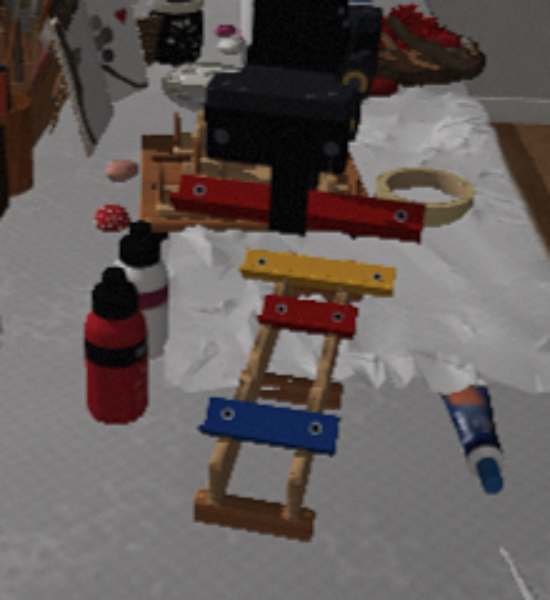

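The long strip is held level, from (180,190) to (420,235) in the crop, and the bottles are still standing. I'll carry it over.

Emit:
send_rows([
  [0,0,-0.5,0.4,1.0,0,0],
  [0,0,-1,0.7,2.2,0,0],
  [0,0,-1.5,1,3.4,0,0],
  [0,0,-2,1.3,4.6,0,0],
  [0,0,-2.5,1.6,5.8,0,0],
  [0,0,-3,1.9,7.0,0,0],
  [0,0,-3.17,2.2,8.2,0,0],
  [0,0,-3.17,2.5,9.2,0,0],
  [0,0,-3.17,2.68,9.8,0,0],
  [0,0,-3.17,2.68,10.09,0,0],
  [0,0,-3.17,2.68,10.09,0,0],
  [0,0,-3.17,2.68,10.09,0,0],
  [0,0,-3.17,2.68,10.09,0,0],
])

```text
time_s: 6.2
position: [0.4828, -0.111, 0.1621]
tcp_rot: [[0.994, 0.107, -0.002], [0.107, -0.994, 0.001], [-0.002, -0.002, -1.0]]
force: [0.5, -0.8, -1.5]
opening: 0.379
grasp_force: 30.0
```

Run:
```python
from h import *
y=np.radians(6.1);move(np.array([.4815,-.1126,.08])+.003*np.array([np.cos(y),np.sin(y),0]),6.1)
c=optics.capture("top");im=c["image"];cv2.imwrite("pics/t3.png",cv2.resize(im[160:280,270:390],None,fx=4.8,fy=4.8))
c=optics.capture("side");cv2.imwrite("pics/s3.png",cv2.resize(c["image"][80:240,200:420],None,fx=3.4,fy=3.4))
```

```text
[-0.02  0.02  0.  ] [0.06 0.05 2.74]
```

View pics/s3.png

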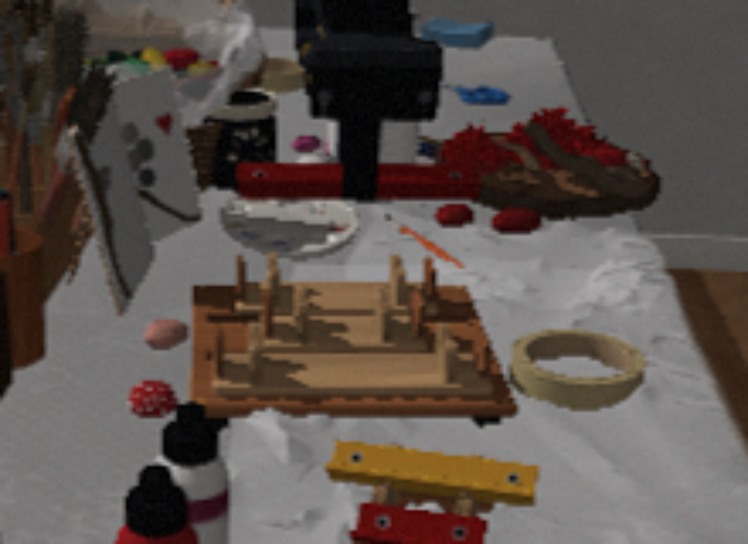

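The side view shows the strip held level above the board. The long cradle is at (350,370), and its V boards are clear.

Emit:
send_rows([
  [0,0,0,0.05,0.05,0.7,0],
  [0,0,0,0.05,0.05,1.2,0],
  [0,0,0,0.05,0.05,1.7,0],
  [0,0,0,0.05,0.05,2.2,0],
  [0,0,0,0.05,0.05,2.6,0],
  [0,0,0,0.05,0.05,2.9,0],
  [0,0,0,0.05,0.05,3.1,0],
  [0,0,0,0.05,0.05,3.3,0],
  [0,0,0,0.05,0.05,3.4,0],
  [0,0,0,0.05,0.05,3.45,0],
  [0,0,0,0.05,0.05,3.45,0],
  [0,0,0,0.05,0.05,3.45,0],
])

```text
time_s: 7.3
position: [0.4856, -0.1141, 0.0594]
tcp_rot: [[0.994, 0.105, 0.001], [0.105, -0.994, -0.0], [0.001, 0.0, -1.0]]
force: [-0.1, 0.6, -0.7]
opening: 0.376
grasp_force: 30.0
```

Emit:
send_rows([
  [0,0,0,0,0,0.05,0],
  [0,0,0,0,0,0.1,0],
  [0,0,0,0,0,0.15,0],
  [0,0,0,0,0,0.15,0],
  [0,0,0,0,0,0.15,0],
])

```text
time_s: 7.72
position: [0.4857, -0.1137, 0.0552]
tcp_rot: [[0.994, 0.106, 0.001], [0.106, -0.994, 0.0], [0.001, 0.0, -1.0]]
force: [0.4, 2.8, 5.1]
opening: 0.373
grasp_force: 30.0
```

Emit:
send_rows([
  [0,0,0,0,0,0.15,0.4],
  [0,0,0,0,0,0.15,0.45],
  [0,0,0,0,0,0.15,0.5],
  [0,0,0,0,0,0.15,0.5],
  [0,0,0,0,0,0.15,0.5],
  [0,0,0,0,0,-0.3,0.5],
  [0,0,0,0,0,-0.7,0.5],
  [0,0,0,0,0,-1.2,0.5],
  [0,0,0,0,0,-2,0.5],
  [0,0,0,0,0,-3,0.5],
  [0,0,0,0,0,-4,0.5],
  [0,0,0,0,0,-4,0.5],
])

```text
time_s: 8.72
position: [0.4888, -0.1156, 0.1795]
tcp_rot: [[0.994, 0.106, 0.01], [0.106, -0.994, -0.005], [0.009, 0.006, -1.0]]
force: [0.3, -0.3, 0.6]
opening: 0.502
grasp_force: 0.0
```

Run:
```python
from h import *
y=np.radians(-9.8);move(np.array([.4307,.0638,.16])+.002*np.array([np.cos(y),np.sin(y),0]),-9.8)
```

```text
[ 0.05 -0.12  3.17] [-1.23 -6.14  0.6 ]
```

Emit:
send_rows([
  [0,0,1,-0.4,-1.5,0,0.55],
  [0,0,2,-0.8,-3,0.2,0.6],
  [0,0,3,-1.2,-4.5,0.4,0.6],
  [0,0,3.15,-1.23,-5.6,0.5,0.6],
  [0,0,3.15,-1.23,-6.14,0.5,0.6],
  [0,0,3.15,-1.23,-6.14,0.5,0.6],
  [0,0,3.15,-1.23,-6.14,0.5,0.6],
  [0,0,3.15,-1.23,-6.14,0.5,0.6],
])

```text
time_s: 9.38
position: [0.4298, 0.0648, 0.1594]
tcp_rot: [[0.986, -0.168, 0.001], [-0.168, -0.986, -0.0], [0.001, 0.0, -1.0]]
force: [1.3, -0.2, 0.6]
opening: 0.6
grasp_force: 0.0
```

Run:
```python
from h import *
y=np.radians(-9.8);move(np.array([.4307,.0638,.042])+.002*np.array([np.cos(y),np.sin(y),0]),-9.8)
t=optics.capture("top")["image"][150:290,190:390];s=optics.capture("side")["image"][120:260,200:400]
cv2.imwrite("pics/x4.png",np.vstack([cv2.resize(i,(600,420)) for i in(t,s)])[:840:1][:,:]) if 0 else cv2.imwrite("pics/x4.png",np.hstack([cv2.resize(i,(400,560),fx=1,fy=1) if 0 else cv2.resize(i,None,fx=2,fy=2) for i in(t,s)]))
```

```text
[ 0.   -0.01  0.03] [0.1  0.03 3.91]
```

View pics/x4.png

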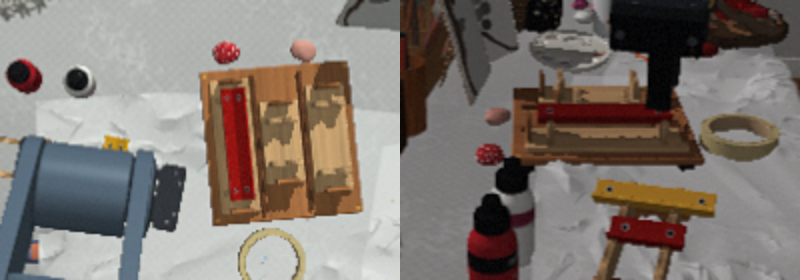

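The long strip lies in the left cradle, between (232,82) and (240,198) in the composite. Next is the yellow strip.

Emit:
send_rows([
  [0,0,0,0.1,0.03,0.8,0.6],
  [0,0,0,0.1,0.03,1.4,0.6],
  [0,0,0,0.1,0.03,2,0.6],
  [0,0,0,0.1,0.03,2.5,0.6],
  [0,0,0,0.1,0.03,3,0.6],
  [0,0,0,0.1,0.03,3.4,0.6],
  [0,0,0,0.1,0.03,3.7,0.6],
  [0,0,0,0.1,0.03,3.9,0.6],
  [0,0,0,0.1,0.03,3.9,0.6],
  [0,0,0,0.1,0.03,3.9,0.45],
  [0,0,0,0.1,0.03,3.9,0.4],
  [0,0,0,0.1,0.03,3.9,0.3],
  [0,0,0,0.1,0.03,3.9,0.2],
  [0,0,0,0.1,0.03,3.9,0.1],
  [0,0,0,0.1,0.03,3.9,0],
  [0,0,0,0.1,0.03,3.9,0],
  [0,0,0,0.1,0.03,3.9,0],
])

```text
time_s: 10.9
position: [0.4323, 0.0628, 0.0434]
tcp_rot: [[0.986, -0.167, 0.001], [-0.167, -0.986, -0.002], [0.001, 0.002, -1.0]]
force: [-1.5, -7.3, 3.0]
opening: 0.375
grasp_force: 30.0
```

Emit:
send_rows([
  [0,0,0,0,0,-0.2,0],
  [0,0,0,0,0,-0.5,0],
  [0,0,0,0,0,-0.8,0],
  [0,0,0,0,0,-1.2,0],
  [0,0,0,0,0,-1.7,0],
  [0,0,0,0,0,-2.2,0],
  [0,0,0,0,0,-2.7,0],
  [0,0,0,0,0,-3.2,0],
  [0,0,0,0,0,-3.7,0],
  [0,0,0,0,0,-4,0],
  [0,0,0,0,0,-4,0],
  [0,0,0,0,0,-4,0],
  [0,0,0,0,0,-4,0],
])

```text
time_s: 11.98
position: [0.4316, 0.0641, 0.1626]
tcp_rot: [[0.986, -0.168, -0.0], [-0.168, -0.986, 0.0], [-0.0, -0.0, -1.0]]
force: [0.4, -0.9, -0.5]
opening: 0.375
grasp_force: 30.0
```

Run:
```python
from h import *
y=np.radians(6.1);move(np.array([.4966,-.2479,.16])+.002*np.array([np.cos(y),np.sin(y),0]),6.1)
```

```text
[-0.    0.   -3.16] [3.95 9.87 0.08]
```

Emit:
send_rows([
  [0,0,-0.5,0.4,1.0,0,0],
  [0,0,-1,0.9,2.2,0,0],
  [0,0,-1.5,1.4,3.4,0,0],
  [0,0,-2,1.9,4.6,0,0],
  [0,0,-2.5,2.4,5.8,0,0],
  [0,0,-3,2.9,7.0,0,0],
  [0,0,-3.16,3.3,8.2,0,0],
  [0,0,-3.16,3.7,9.2,0,0],
  [0,0,-3.16,3.95,9.87,0,0],
  [0,0,-3.16,3.95,9.87,0,0],
  [0,0,-3.16,3.95,9.87,0,0],
  [0,0,-3.16,3.95,9.87,0,0],
  [0,0,-3.16,3.95,9.87,0,0],
])

```text
time_s: 13.07
position: [0.4981, -0.2461, 0.1618]
tcp_rot: [[0.994, 0.107, -0.002], [0.107, -0.994, 0.002], [-0.002, -0.002, -1.0]]
force: [-0.1, 0.7, -0.7]
opening: 0.379
grasp_force: 30.0
```

Run:
```python
from h import *
y=np.radians(6.1);move(np.array([.4966,-.2479,.0594])+.002*np.array([np.cos(y),np.sin(y),0]),6.1)
```

```text
[-0.03  0.02  0.01] [0.02 0.06 3.41]
```

Emit:
send_rows([
  [0,0,0,0,0.05,0.7,0],
  [0,0,0,0,0.05,1.2,0],
  [0,0,0,0,0.05,1.7,0],
  [0,0,0,0,0.05,2.2,0],
  [0,0,0,0,0.05,2.6,0],
  [0,0,0,0,0.05,2.9,0],
  [0,0,0,0,0.05,3.1,0],
  [0,0,0,0,0.05,3.3,0],
  [0,0,0,0,0.05,3.4,0],
  [0,0,0,0,0.05,3.45,0],
  [0,0,0,0,0.05,3.5,0],
  [0,0,0,0,0.05,3.55,0],
  [0,0,0,0,0.05,3.55,0],
  [0,0,0,0,0.05,3.55,0],
])

```text
time_s: 14.23
position: [0.4993, -0.2496, 0.0563]
tcp_rot: [[0.994, 0.106, 0.0], [0.106, -0.994, -0.0], [0.0, 0.0, -1.0]]
force: [-0.5, -0.9, -0.4]
opening: 0.379
grasp_force: 30.0
```

Emit:
send_rows([
  [0,0,0,0,0,0.03,0],
  [0,0,0,0,0,0.06,0],
  [0,0,0,0,0,0.06,0],
  [0,0,0,0,0,0.06,0.4],
  [0,0,0,0,0,0.06,0.45],
  [0,0,0,0,0,0.06,0.5],
  [0,0,0,0,0,0.06,0.5],
  [0,0,0,0,0,0.06,0.5],
  [0,0,0,0,0,-0.3,0.5],
  [0,0,0,0,0,-0.7,0.5],
  [0,0,0,0,0,-1.2,0.5],
  [0,0,0,0,0,-2,0.5],
  [0,0,0,0,0,-3,0.5],
  [0,0,0,0,0,-3.6,0.5],
  [0,0,0,0,0,-3.6,0.5],
  [0,0,0,0,0,-3.6,0.5],
  [0,0,0,0,0,-3.6,0.5],
])

```text
time_s: 15.65
position: [0.4986, -0.2491, 0.1637]
tcp_rot: [[0.994, 0.106, -0.001], [0.106, -0.994, 0.001], [-0.001, -0.001, -1.0]]
force: [0.1, -0.0, -0.9]
opening: 0.499
grasp_force: 0.0
```

Run:
```python
from h import *
y=np.radians(-9.8);move(np.array([.4658,.265,.165])+.003*np.array([np.cos(y),np.sin(y),0]),-9.8)
```

```text
[-0.01  0.01  3.18] [  0.83 -17.13  -0.03]
```

Emit:
send_rows([
  [0,0,0.5,0,-1.2,0,0.5],
  [0,0,1,0.1,-2.5,0,0.5],
  [0,0,1.5,0.2,-3.8,0,0.5],
  [0,0,2,0.3,-5.1,0,0.5],
  [0,0,2.5,0.4,-6.4,0,0.6],
  [0,0,3,0.4,-7.7,0,0.6],
  [0,0,3.18,0.5,-9,0,0.6],
  [0,0,3.18,0.5,-10.3,0,0.6],
  [0,0,3.18,0.6,-11.6,0,0.6],
  [0,0,3.18,0.6,-12.9,0,0.6],
  [0,0,3.18,0.7,-14.2,0,0.6],
  [0,0,3.18,0.8,-15.4,0,0.6],
  [0,0,3.18,0.83,-16.4,0,0.6],
  [0,0,3.18,0.83,-17.13,0,0.6],
  [0,0,3.18,0.83,-17.13,0,0.6],
  [0,0,3.18,0.83,-17.13,0,0.6],
  [0,0,3.18,0.83,-17.13,0,0.6],
])

```text
time_s: 17.07
position: [0.4684, 0.2635, 0.1629]
tcp_rot: [[0.985, -0.17, -0.003], [-0.17, -0.985, -0.001], [-0.002, 0.002, -1.0]]
force: [0.0, 1.0, -0.2]
opening: 0.601
grasp_force: 0.0
```

Run:
```python
from h import *
y=np.radians(-9.8);move(np.array([.4658,.265,.042])+.003*np.array([np.cos(y),np.sin(y),0]),-9.8)
c=optics.capture("top");cv2.imwrite("pics/t5.png",cv2.resize(c["image"][165:275,282:382],None,fx=5,fy=5,interpolation=cv2.INTER_CUBIC))
hsv=cv2.cvtColor(c["image"],cv2.COLOR_BGR2HSV)
M={"red":cv2.inRange(hsv,(0,150,70),(6,255,255))|cv2.inRange(hsv,(172,150,70),(180,255,255)),"yel":cv2.inRange(hsv,(20,170,110),(32,255,255))}
for n,m in M.items():
    m[:, :285]=0;m[:,375:]=0;m[:178]=0;m[265:]=0
    k=max(cv2.findContours(m,0,1)[0],key=cv2.contourArea)
    r=cv2.minAreaRect(k);b=cv2.boxPoints(r);P=onplane(c,b,.0657)
    e=sorted([P[1]-P[0],P[2]-P[1]],key=np.linalg.norm)
    print(n,P.mean(0).round(4),[round(float(np.linalg.norm(x)),4) for x in e],np.degrees(np.arctan2(e[1][1],e[1][0])))
```

```text
[0.02 0.03 0.  ] [ 0.02 -0.04  4.03]
red [ 0.4842 -0.1126  0.0657] [0.0344, 0.155] -173.70082617320958
yel [ 0.4983 -0.2482  0.0657] [0.0349, 0.1186] -173.87274377241326
```

View pics/t5.png

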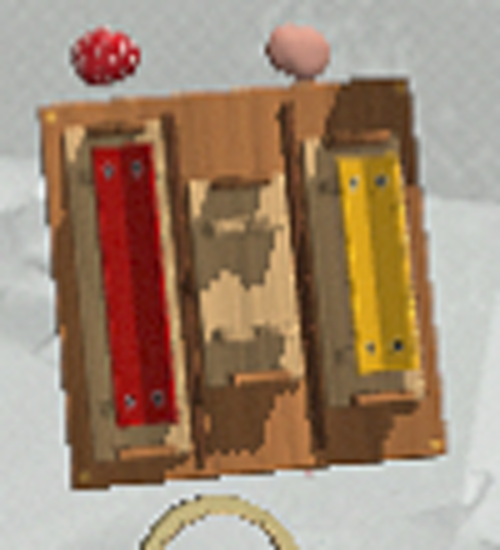

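Red and yellow are seated at (130,285) and (377,263). Their measured length, centre and yaw all agree with the seated height. Next is blue.

Emit:
send_rows([
  [0,0,0,0,0,0.8,0.6],
  [0,0,0,0,0,1.4,0.6],
  [0,0,0,0,0,2,0.6],
  [0,0,0,0,0,2.5,0.6],
  [0,0,0,0,0,3,0.6],
  [0,0,0,0,0,3.4,0.6],
  [0,0,0,0,0,3.7,0.6],
  [0,0,0,0,0,4,0.6],
  [0,0,0,0,0,4,0.6],
  [0,0,0,0,0,4,0.45],
  [0,0,0,0,0,4,0.4],
  [0,0,0,0,0,4,0.3],
  [0,0,0,0,0,4,0.2],
  [0,0,0,0,0,4,0.1],
  [0,0,0,0,0,4,0],
  [0,0,0,0,0,4,0],
  [0,0,0,0,0,4,0],
])

```text
time_s: 18.53
position: [0.4694, 0.2633, 0.0449]
tcp_rot: [[0.986, -0.169, 0.001], [-0.169, -0.986, -0.002], [0.001, 0.001, -1.0]]
force: [0.7, -4.4, 4.5]
opening: 0.375
grasp_force: 30.0
```

Emit:
send_rows([
  [0,0,0,0,0,-0.2,0],
  [0,0,0,0,0,-0.5,0],
  [0,0,0,0,0,-0.8,0],
  [0,0,0,0,0,-1.2,0],
  [0,0,0,0,0,-1.7,0],
  [0,0,0,0,0,-2.2,0],
  [0,0,0,0,0,-2.7,0],
  [0,0,0,0,0,-3.2,0],
  [0,0,0,0,0,-3.7,0],
  [0,0,0,0,0,-4,0],
  [0,0,0,0,0,-4,0],
  [0,0,0,0,0,-4,0],
  [0,0,0,0,0,-4,0],
])

```text
time_s: 19.62
position: [0.4687, 0.2641, 0.1636]
tcp_rot: [[0.985, -0.17, -0.001], [-0.17, -0.985, -0.0], [-0.001, 0.0, -1.0]]
force: [-0.2, 0.8, -0.5]
opening: 0.375
grasp_force: 30.0
```

Run:
```python
from h import *
y=np.radians(6.1);move(np.array([.4893,-.1800,.16])+.002*np.array([np.cos(y),np.sin(y),0]),6.1)
```

```text
[ 0.    0.01 -3.18] [ 3.26 14.45  0.12]
```

Emit:
send_rows([
  [0,0,-0.5,0.3,1.0,0,0],
  [0,0,-1,0.5,2.2,0,0],
  [0,0,-1.5,0.8,3.4,0,0],
  [0,0,-2,1.1,4.6,0,0],
  [0,0,-2.5,1.4,5.8,0,0],
  [0,0,-3,1.6,7.0,0,0],
  [0,0,-3.18,1.9,8.2,0,0],
  [0,0,-3.18,2.2,9.4,0,0],
  [0,0,-3.18,2.5,10.6,0,0],
  [0,0,-3.18,2.8,11.8,0,0],
  [0,0,-3.18,3,13,0,0],
  [0,0,-3.18,3.2,13.9,0,0],
  [0,0,-3.18,3.26,14.45,0,0],
  [0,0,-3.18,3.26,14.45,0,0],
  [0,0,-3.18,3.26,14.45,0,0],
  [0,0,-3.18,3.26,14.45,0,0],
  [0,0,-3.18,3.26,14.45,0,0],
])

```text
time_s: 21.03
position: [0.4913, -0.178, 0.1635]
tcp_rot: [[0.994, 0.108, -0.002], [0.108, -0.994, 0.001], [-0.001, -0.002, -1.0]]
force: [-0.6, -0.0, 0.9]
opening: 0.378
grasp_force: 30.0
```

Run:
```python
from h import *
y=np.radians(6.1);move(np.array([.4893,-.1800,.0569])+.002*np.array([np.cos(y),np.sin(y),0]),6.1)
```

```text
[-0.02  0.02  0.02] [-0.    0.06  3.55]
```

Emit:
send_rows([
  [0,0,0,0,0.05,0.7,0],
  [0,0,0,0,0.05,1.2,0],
  [0,0,0,0,0.05,1.7,0],
  [0,0,0,0,0.05,2.2,0],
  [0,0,0,0,0.05,2.6,0],
  [0,0,0,0,0.05,2.9,0],
  [0,0,0,0,0.05,3.1,0],
  [0,0,0,0,0.05,3.3,0],
  [0,0,0,0,0.05,3.4,0],
  [0,0,0,0,0.05,3.5,0],
  [0,0,0,0,0.05,3.55,0],
  [0,0,0,0,0.05,3.57,0],
  [0,0,0,0,0.05,3.57,0],
  [0,0,0,0,0.05,3.57,0],
])

```text
time_s: 22.2
position: [0.4922, -0.1813, 0.0573]
tcp_rot: [[0.994, 0.106, 0.001], [0.106, -0.994, -0.0], [0.001, 0.0, -1.0]]
force: [-0.4, 0.3, -0.6]
opening: 0.375
grasp_force: 30.0
```

Emit:
send_rows([
  [0,0,0,0,0,0.03,0],
  [0,0,0,0,0,0.05,0],
  [0,0,0,0,0,0.05,0],
  [0,0,0,0,0,0.05,0.4],
  [0,0,0,0,0,0.05,0.45],
  [0,0,0,0,0,0.05,0.5],
  [0,0,0,0,0,0.05,0.5],
  [0,0,0,0,0,0.05,0.5],
  [0,0,0,0,0,-0.3,0.5],
  [0,0,0,0,0,-0.7,0.5],
  [0,0,0,0,0,-1.2,0.5],
  [0,0,0,0,0,-2,0.5],
  [0,0,0,0,0,-3,0.5],
  [0,0,0,0,0,-3.6,0.5],
  [0,0,0,0,0,-3.6,0.5],
  [0,0,0,0,0,-3.6,0.5],
  [0,0,0,0,0,-3.6,0.5],
])

```text
time_s: 23.62
position: [0.4914, -0.1807, 0.1647]
tcp_rot: [[0.994, 0.106, -0.001], [0.106, -0.994, 0.001], [-0.001, -0.001, -1.0]]
force: [-1.1, 0.2, -0.2]
opening: 0.499
grasp_force: 0.0
```

Run:
```python
from h import *
y=np.radians(-9.8);move(np.array([.4396,.1311,.16])+.003*np.array([np.cos(y),np.sin(y),0]),-9.8)
```

```text
[-0.01  0.01  3.18] [ -0.52 -10.49   0.16]
```

Emit:
send_rows([
  [0,0,0.5,0,-1.2,0,0.5],
  [0,0,1,-0.1,-2.5,0,0.5],
  [0,0,1.5,-0.2,-3.8,0,0.5],
  [0,0,2,-0.2,-5.1,0,0.5],
  [0,0,2.5,-0.3,-6.4,0,0.6],
  [0,0,3,-0.4,-7.7,0,0.6],
  [0,0,3.18,-0.5,-9,0,0.6],
  [0,0,3.18,-0.52,-9.9,0,0.6],
  [0,0,3.18,-0.52,-10.49,0,0.6],
  [0,0,3.18,-0.52,-10.49,0,0.6],
  [0,0,3.18,-0.52,-10.49,0,0.6],
  [0,0,3.18,-0.52,-10.49,0,0.6],
  [0,0,3.18,-0.52,-10.49,0,0.6],
])

```text
time_s: 24.7
position: [0.4431, 0.1291, 0.1645]
tcp_rot: [[0.985, -0.171, -0.001], [-0.171, -0.985, -0.0], [-0.001, 0.001, -1.0]]
force: [0.4, -0.8, 0.6]
opening: 0.6
grasp_force: 0.0
```

```bash
cat > chk.py <<'E'
from h import *
c=optics.capture("top");hsv=cv2.cvtColor(c["image"],cv2.COLOR_BGR2HSV)
M={"red":cv2.inRange(hsv,(0,150,70),(6,255,255))|cv2.inRange(hsv,(172,150,70),(180,255,255)),"yel":cv2.inRange(hsv,(20,170,110),(32,255,255)),"blu":cv2.inRange(hsv,(105,120,50),(125,255,255))}
for n,m in M.items():
    m[:, :285]=0;m[:,375:]=0;m[:178]=0;m[265:]=0
    K=cv2.findContours(m,0,1)[0]
    if not K: continue
    r=cv2.minAreaRect(max(K,key=cv2.contourArea));b=cv2.boxPoints(r);P=onplane(c,b,.0657)
    e=sorted([P[1]-P[0],P[2]-P[1]],key=np.linalg.norm)
    print(n,P.mean(0).round(4),[round(float(np.linalg.norm(x)),4) for x in e],np.degrees(np.arctan2(e[1][1],e[1][0])))
E
python3 - <<'E'
from h import *
import chk
y=np.radians(-9.8);move(np.array([.4396,.1311,.0485])+.003*np.array([np.cos(y),np.sin(y),0]),-9.8)
E
```

```text
red [ 0.4842 -0.1126  0.0657] [0.0344, 0.155] -173.7519283009239
yel [ 0.4985 -0.2482  0.0657] [0.0349, 0.1192] -173.87326484524857
blu [ 0.4895 -0.1806  0.0657] [0.0336, 0.0812] -173.9208034313296
[ 0.    0.01 -0.02] [-0.03 -0.05  3.87]
```

Emit:
send_rows([
  [0,0,0,-0.03,-0.05,0.8,0.6],
  [0,0,0,-0.03,-0.05,1.4,0.6],
  [0,0,0,-0.03,-0.05,2,0.6],
  [0,0,0,-0.03,-0.05,2.5,0.6],
  [0,0,0,-0.03,-0.05,3,0.6],
  [0,0,0,-0.03,-0.05,3.4,0.6],
  [0,0,0,-0.03,-0.05,3.7,0.6],
  [0,0,0,-0.03,-0.05,3.87,0.6],
  [0,0,0,-0.03,-0.05,3.87,0.6],
  [0,0,0,-0.03,-0.05,3.87,0.6],
  [0,0,0,-0.03,-0.05,3.87,0.6],
])

```text
time_s: 25.67
position: [0.4429, 0.1316, 0.0494]
tcp_rot: [[0.985, -0.17, 0.001], [-0.17, -0.985, 0.0], [0.001, -0.0, -1.0]]
force: [1.0, 0.6, -0.7]
opening: 0.598
grasp_force: 0.0
```

Emit:
send_rows([
  [0,0,0,0,0,0,0.45],
  [0,0,0,0,0,0,0.4],
  [0,0,0,0,0,0,0.3],
  [0,0,0,0,0,0,0.2],
  [0,0,0,0,0,0,0.1],
  [0,0,0,0,0,0,0],
  [0,0,0,0,0,0,0],
  [0,0,0,0,0,0,0],
  [0,0,0,0,0,0,0],
])

```text
time_s: 26.42
position: [0.4422, 0.1301, 0.0495]
tcp_rot: [[0.986, -0.167, -0.0], [-0.167, -0.986, -0.003], [0.0, 0.003, -1.0]]
force: [-0.9, -9.2, 6.4]
opening: 0.379
grasp_force: 30.0
```

Emit:
send_rows([
  [0,0,0,0,0,-0.1,0],
  [0,0,0,0,0,-0.3,0],
  [0,0,0,0,0,-0.5,0],
  [0,0,0,0,0,-0.8,0],
  [0,0,0,0,0,-1.2,0],
  [0,0,0,0,0,-1.7,0],
  [0,0,0,0,0,-2.2,0],
  [0,0,0,0,0,-2.7,0],
  [0,0,0,0,0,-3.2,0],
  [0,0,0,0,0,-3.7,0],
  [0,0,0,0,0,-4,0],
  [0,0,0,0,0,-4,0],
  [0,0,0,0,0,-4,0],
  [0,0,0,0,0,-4,0],
])

```text
time_s: 27.58
position: [0.4418, 0.1318, 0.1685]
tcp_rot: [[0.985, -0.17, -0.001], [-0.17, -0.985, -0.0], [-0.001, 0.0, -1.0]]
force: [-0.1, 0.2, -0.2]
opening: 0.379
grasp_force: 30.0
```

Run:
```python
from h import *
c=optics.capture("side");cv2.imwrite("pics/s6.png",cv2.resize(c["image"][80:260,200:420],None,fx=3.2,fy=3.2,interpolation=cv2.INTER_CUBIC))
y=np.radians(6.2);move(np.array([.4842,-.1126,.165])+.003*np.array([np.cos(y),np.sin(y),0]),6.2)
```

```text
[ 0.    0.02 -3.2 ] [2.88 7.76 0.1 ]
```

View pics/s6.png

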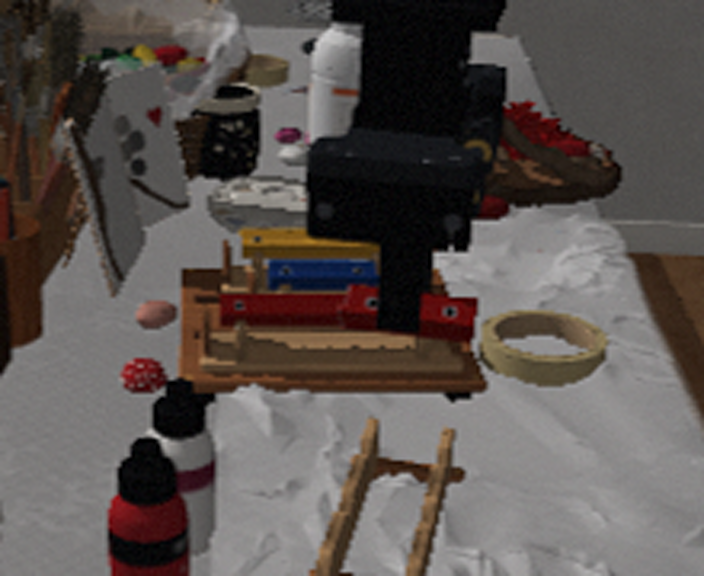

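The offcut is held level at (410,310) in the crop, the rack is empty and the bottles are standing.

Emit:
send_rows([
  [0,0,-0.5,0.4,1.0,0,0],
  [0,0,-1,0.8,2.2,0,0],
  [0,0,-1.5,1.2,3.4,0,0],
  [0,0,-2,1.7,4.6,0,0],
  [0,0,-2.5,2.1,5.8,0,0],
  [0,0,-3,2.5,6.8,0,0],
  [0,0,-3.2,2.8,7.5,0,0],
  [0,0,-3.2,2.88,7.76,0,0],
  [0,0,-3.2,2.88,7.76,0,0],
  [0,0,-3.2,2.88,7.76,0,0],
  [0,0,-3.2,2.88,7.76,0,0],
  [0,0,-3.2,2.88,7.76,0,0],
  [0,0,-3.2,2.88,7.76,0,0],
])

```text
time_s: 28.72
position: [0.4875, -0.1108, 0.1688]
tcp_rot: [[0.994, 0.11, -0.001], [0.11, -0.994, 0.001], [-0.001, -0.001, -1.0]]
force: [-0.8, 0.2, -0.5]
opening: 0.376
grasp_force: 30.0
```

Run:
```python
from h import *
move(np.array([.4865,-.1130,.0720]),6.2)
```

```text
[-0.01  0.01  0.02] [-0.04  0.07  3.23]
```

Emit:
send_rows([
  [0,0,0,0,0.02,0.7,0],
  [0,0,0,0,0.02,1.2,0],
  [0,0,0,0,0.02,1.7,0],
  [0,0,0,0,0.02,2.2,0],
  [0,0,0,0,0.02,2.6,0],
  [0,0,0,0,0.02,2.9,0],
  [0,0,0,0,0.02,3.05,0],
  [0,0,0,0,0.02,3.15,0],
  [0,0,0,0,0.02,3.2,0],
  [0,0,0,0,0.02,3.2,0],
  [0,0,0,0,0.02,3.2,0],
  [0,0,0,0,0.02,3.2,0],
])

```text
time_s: 29.72
position: [0.4884, -0.1131, 0.0734]
tcp_rot: [[0.994, 0.108, 0.001], [0.108, -0.994, -0.001], [0.001, 0.001, -1.0]]
force: [0.6, 0.6, -0.6]
opening: 0.379
grasp_force: 30.0
```

Run:
```python
from h import *
move(np.array([.4865,-.1130,.0677]),6.2)
```

```text
[ 0.01 -0.01  0.  ] [-0.06 -0.01  0.19]
```

Emit:
send_rows([
  [0,0,0,0,0,0.05,0],
  [0,0,0,0,0,0.1,0],
  [0,0,0,0,0,0.14,0],
  [0,0,0,0,0,0.17,0],
  [0,0,0,0,0,0.17,0],
  [0,0,0,0,0,0.17,0],
])

```text
time_s: 30.22
position: [0.488, -0.1129, 0.0677]
tcp_rot: [[0.994, 0.108, -0.0], [0.108, -0.994, 0.0], [-0.0, -0.0, -1.0]]
force: [-0.3, -0.6, -0.8]
opening: 0.375
grasp_force: 30.0
```

Emit:
send_rows([
  [0,0,0,0,0,0,0.38],
  [0,0,0,0,0,0,0.42],
  [0,0,0,0,0,0,0.46],
  [0,0,0,0,0,0,0.5],
  [0,0,0,0,0,0,0.5],
  [0,0,0,0,0,0,0.5],
  [0,0,0,0,0,-0.3,0.5],
  [0,0,0,0,0,-0.7,0.5],
  [0,0,0,0,0,-1.2,0.5],
  [0,0,0,0,0,-2,0.5],
  [0,0,0,0,0,-3,0.5],
  [0,0,0,0,0,-4,0.5],
  [0,0,0,0,-2,-4,0.5],
  [0,0,0,0,-4,-4,0.5],
  [0,0,0,0,-6,-4,0.5],
  [0,0,0,0,-7,-4,0.5],
  [0,0,0,0,-7,-4,0.5],
  [0,0,0,0,-7,-4,0.5],
  [0,0,0,0,-7,-4,0.5],
])

```text
time_s: 31.8
position: [0.4645, 0.0981, 0.1884]
tcp_rot: [[0.994, 0.114, 0.0], [0.114, -0.994, -0.0], [0.0, 0.0, -1.0]]
force: [0.2, -1.3, 0.3]
opening: 0.502
grasp_force: 0.0
```

Run:
```python
import chk
from h import *
t=cv2.resize(chk.c["image"][168:275,282:382],None,fx=4,fy=4,interpolation=cv2.INTER_CUBIC)
s=optics.capture("side")["image"][130:260,215:405];s=cv2.resize(s,(400,428),interpolation=cv2.INTER_CUBIC) if 0 else cv2.resize(s,None,fx=2.1,fy=2.1,interpolation=cv2.INTER_CUBIC)
o=np.zeros((428,800,3),np.uint8);o[:t.shape[0],:400]=t;o[:s.shape[0],401:401+s.shape[1]]=s
cv2.imwrite("pics/f7.png",o)
```

```text
red [ 0.4843 -0.113   0.0657] [0.0346, 0.155] -173.82872144483974
yel [ 0.4985 -0.2482  0.0657] [0.0349, 0.1192] -173.87326484524857
blu [ 0.4895 -0.1806  0.0657] [0.0336, 0.0812] -173.9208034313296
```

View pics/f7.png

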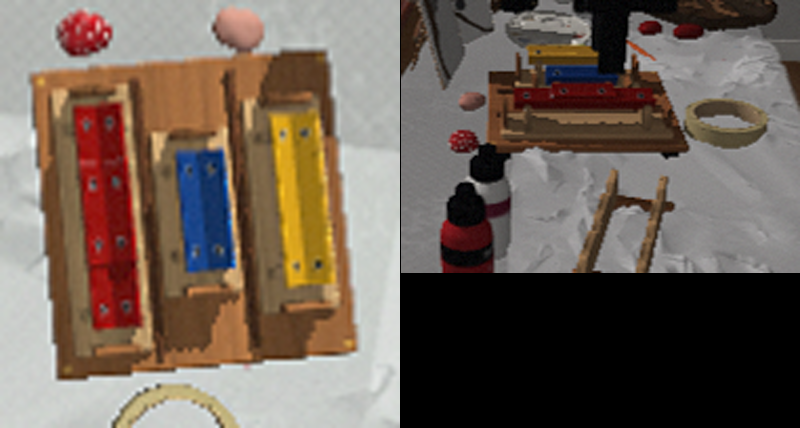

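Everything appears to be in place, with the offcut inside the long red strip at (105,215). One side close-up will confirm the nesting.

Run:
```python
from h import *
c=optics.capture("side")
cv2.imwrite("pics/f8.png",cv2.resize(c["image"][145:207,250:350],None,fx=7.5,fy=7.5,interpolation=cv2.INTER_CUBIC))
y=np.radians(6.2);u=np.array([np.cos(y),np.sin(y),0]);v=np.array([-np.sin(y),np.cos(y),0]);o=np.array([.484,-.113,0])
for n,z,h in(("long",.0657,.078),("off",.0714,.035)):
    print(n,((proj(c,[o+s*h*u+.0177*v+[0,0,z] for s in(-1,1)])-[250,145])*7.5).round().tolist())
```

```text
long [[648.0, 242.0], [137.0, 242.0]]
off [[509.0, 225.0], [279.0, 225.0]]
```

View pics/f8.png

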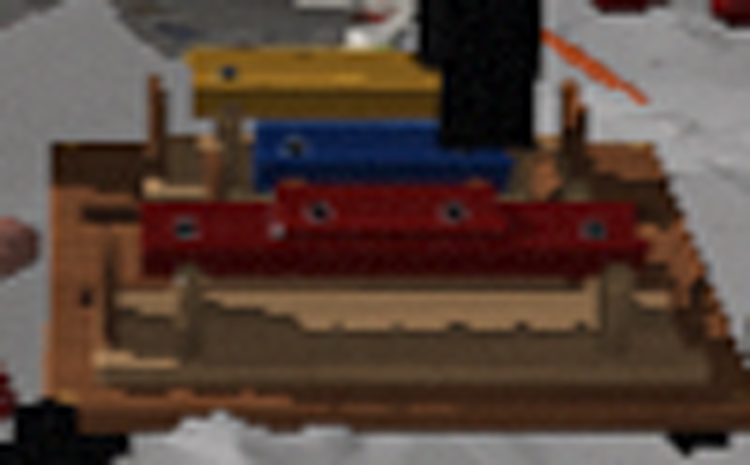

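The near edges of the long strip (y≈242) and the offcut (y≈228) are level and match the nested prediction. I'll hand in.

```bash
python3 -c "
from rig import bot
print(bot.hand_in())"
```

```text
the job is handed in; nothing more can be done
None
```

The long red, yellow and blue strips are each seated V-up in their own cradles, the offcut is nested within the long red strip's ends, both bottles are still standing, and I handed the job in at about 32 s; the hand-in returned no verdict.

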